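# Clear the weight off the glue pot and crack its stuck lid

### The job

The glue pot on the trim bench has been shut overnight with the round weight on its lid. Set the round weight back, upright and without dropping it, in its own round slot in the weight rack and let go; then take the lid by its handle, pull it free of the stuck seal without letting it fly open, and hold it just ajar, with a gap of about 25 mm at the front, so that the fumes clear. Finish while still holding the lid ajar, and leave everything else on the bench where it lies.

Things in the scene. Friction and masses are not known exactly. Their poses are not given: they have to be found in the camera images.
- weight_round: Loose round steel weight, about 0.42 kg, starts standing on the pot's lid behind the handle, its underside 135.5 mm above the bench: a cylinder 46 mm in diameter and 30 mm tall, a neck 14 mm in diameter up to 42 mm, then a grip knob 22 mm in diameter from 42 to 60 mm. Origin: centre of its underside; z up along its axis.
- slot_round: Fixed wooden block 94 x 74 x 20 mm (x, y, z) on the rack's 8 mm board, with the round weight's own recess, 50 mm across, 10 mm deep, chamfered. One of three blocks side by side along y, in any order; the others have a 40 mm square recess (empty) and a 36 mm round one with the small weight. A tag with a large dark disc lies on its -x border. Origin: centre of its underside.
- slot_round_floor (a point): Centre of the floor of the round weight's own recess, 18 mm above the bench, 10 mm below the block's top and 6 mm towards +x of the block's centre; the weight's origin comes to this point when it is home. Axes: x and y along the block's edges (y along the row), z up.
- pot: Steel glue pot bolted to the bench: a cylinder 138 mm in diameter and 130 mm tall on a flange 176 mm in diameter, with a side handle on its +y side reaching 105 mm from the axis. Fixed, but its place and yaw vary. Origin: centre of its underside, on the bench; its x axis points from the lid's front (handle side) to the hinge at the back.
- pot_lid (a joint): Angle of the hinged lid, a flat disc 149 mm in diameter, 5 mm thick, about 0.31 kg: 0 shut, grows as the front rises; front gap = 153 mm x angle (25 mm at 0.163). Stuck in its seal: pulled up at the handle it resists with a peak of about 14 to 22 N in the first few mm, then gives after 3 to 5 mm; after that about 2 N remain; let go it sinks back onto the seal (about 0.06).
- lid_handle: The lid's handle; its origin is the middle of its grip bar, a round bar 10 mm in diameter and 70 mm long, parallel to the hinge axis (the pot's y), on a post at either end; bar centre 35 mm above the lid's top. With the lid shut it lies 126 mm in front of the hinge axis (towards the pot's -x) and 40 mm above it, 170.5 mm above the bench. Moves and turns with the lid about the hinge.
- pot_hinge (a point): Middle of the lid's hinge axis, at the back of the pot, 79 mm along the pot's x from the pot's axis, 130.5 mm above the bench. The hinge axis runs along the pot's y. Fixed to the pot; axes as the pot.
- weight_square: Bystander, leave alone: square steel weight 36 x 36 x 28 mm with a like grip knob up to 58 mm, in use on the trim panel. Origin: centre of its underside.
- weight_small: Bystander, leave alone: small round steel weight 32 mm in diameter, 24 mm tall with a like grip knob up to 54 mm, in its own slot beside the round one's or at the rack's other end. Origin: centre of its underside.
- trim_panel: Bystander: black trim panel 93 x 260 mm, up to 16 mm tall, lying at the back. Origin: centre of its underside.
- glue_brush: Bystander: flat brush with a wooden handle, 172 mm long along its x, 12 mm tall, lying between pot and rack. Origin: on the underside, about 70 mm from the bristle end.
- seam_roller: Bystander: hand roller with a wooden handle, 175 mm long along its x, 29 mm tall, lying on the right. Origin: on the underside where the handle begins.
- spreader: Bystander: black-handled spatula, 190 mm long along its x, lying to the right of the pot. Origin: on its underside.
- primer: Bystander: small amber bottle, 42 mm in diameter and 115 mm tall, standing at the back. Origin: centre of its underside.
Things that resemble listed ones, but are neither listed nor needed, are in the scene too. What is shaped like the weight_round but blue or orange is not meant.

How it is judged:
On the way, in this order (a step that is already met when the one before it is completed fails the run):
1. the round weight stands fully home in its own round slot, let go, while the lid is still shut (horizontal distance between weight_round and slot_round_floor below 0.005 m and z of weight_round in the frame of slot_round_floor below 0.003 m and angle between weight_round's own z axis and vertical below 0.08 rad and contact force between the fingers and weight_round below 0.1 N and linear speed of weight_round below 0.02 m/s and value of joint pot_lid below 0.02 rad), for 0.2 s.
2. the lid is free of its seal and held just ajar by the fingers (value of joint pot_lid between 0.1 and 0.235 rad and contact force between the fingers and lid_handle above 0.8 N and velocity of joint pot_lid between -0.06 and 0.06 rad/s), for 0.5 s.
At the end, for the whole second after the job is handed in: The round weight stands upright, at rest and let go in its own round slot (within 5 mm of the recess's centre, within 3 mm of its floor), and the fingers hold the lid still at 0.10 to 0.235 rad, a front gap of 15 to 36 mm, which it does not keep by itself (all of step 2 and horizontal distance between weight_round and slot_round_floor below 0.005 m and z of weight_round in the frame of slot_round_floor below 0.003 m and angle between weight_round's own z axis and vertical below 0.08 rad and contact force between the fingers and weight_round below 0.1 N and linear speed of weight_round below 0.02 m/s); the arm keeps its last pose, push and grip.
It fails at once if the lid flies open, past 0.36 rad (55 mm at the front) (value of joint pot_lid above 0.36 rad).
It fails at once if the round weight is dropped (falls free by more than about 10 mm) (contact force between the fingers and weight_round below 0.05 N and linear speed of weight_round above 0.5 m/s).
It fails at once if the round weight is tipped over (angle between weight_round's own z axis and vertical above 0.7 rad).
It fails at once if a bystander is moved by more than 15 mm (distance of any of weight_square, weight_small, trim_panel, glue_brush, seam_roller, spreader, primer from where it was at the start of the episode above 0.015 m).
It also fails if it takes over 64 s, if anything falls off the work surface, if the arm or the gripper's body presses on something with over 40 N, if the wrist force passes 120 N, or if a joint passes its speed limit or range.

### The arm

A 6-joint arm with a two-finger parallel gripper is mounted at the origin on the work surface. World frame = base frame: x ahead of the robot, y to its left, z up, the work surface at z = 0. Lengths are in m, angles in rad, forces in N, time in s.
With the tool pointing down it reaches from about 0.35 to 0.975 m from the base axis. Payload 4.9 kg.
Tool frame: the origin (TCP) lies at the very end of the fingers, on their centre line; the grasp point (between the pads) lies ctrl.grip_point_offset behind it (ctrl.grip_point_offset is the distance from the TCP to the grasp point, in m); z points along the fingers, y is the direction in which the jaws open and shut (so a half turn about z gives the same grasp; the last joint's range is limited). The gripper opens to 85 mm and grips with 20 to 120 N. Pads are 22 mm wide; open, the fingers measure 114 mm over their backs; the gripper's body (76 mm by 85 mm) begins 54 mm behind the grasp point. The pads swing forward as they close: fully open they stand 13 mm farther back than shut.
Start: joints at [-1.38, 0.053, 1.613, -0, 1.476, -0.119], TCP at [0.191, -0.595, 0.231] pointing down, gripper open.
Joint ranges: [-3.01, 3.01], [-1.01, 2.22], [0.06, 2.58], [-1.02, 4.17], [0.09, 2.62], [-3.14, 3.14]. Speed limits (rad/s): [2.57, 2.57, 3.14, 3.14, 3.14, 3.14].

### API

Orientations are given as a rotation vector (axis times angle).
In Python, from station import ctrl gives the robot as it stands. The module is installed in compiled form; this text tells all that it offers.
- The arm moves only by the shell command python3 -m creep 'ROWS' [FORCE]. ROWS is JSON, a list of rows, each a list of 5 numbers: the closure in counts, from 0 (fully open) to 255 (shut), then the shift along the tool's x, y, z in mm, then the turn about the tool's z in rad. A call has 1 to 12 rows; each row is the pose to reach, as a shift and turn from the pose commanded when the call began, along the tool's axes at that moment; what a row does not reach only later rows make up. A row lasts 1/12 s, in which the tool goes at most 41.7 mm and 7.16 degrees, less where a joint would pass 70% of its speed; a pose out of reach is approached as far as the arm can. A call with a gripper value outside its range is refused whole. The fingers move at their own pace and stop on an object; FORCE is the grip in N (left out, the last holds). Time passes only in rows, so rows that repeat a pose let the fingers close. It gives the time, the measured TCP pose, the force and the opening at its end, in the units of the state.
- ctrl.get_obs(): the state, without advancing time (a new reading comes with each control period).
- ctrl.get_image(name): name is "scene" or "top" or "wrist"; returns the picture (420x560x3 uint8, red, green, blue); there is no depth.
- ctrl.calibration(name): a dict with "fx", "fy", "cx", "cy" (pixels), "R" (3x3) and "t" (3): a world point X has camera coordinates R X + t. Camera axes: x right, y down, z forward; pixel columns grow to the right and rows downward; lengths in m; the calibration is good to about 2 mm. A picture is of the moment at which its call begins: read the wrist's pose just before it. calibration takes no time and is no camera call; for the wrist camera it gives the pose at the moment of the call.
- ctrl.finish_job(): hands the job in, once; it reports no verdict.
Trained networks look in the newest picture that a camera, given by its name, has taken for a name from the list of things; names that differ only in an ending like _2 or _b are one class to them, and where a whole thing is asked for, a point or a joint stands for the part that bears it (a point fixed in the world has none). Each returns a list of dicts, best first, with "conf" (0 to 1); they miss things now and then, are a little off and sometimes report something else, mostly with a low value. They report only what shows in the picture. A call takes as long as a camera call. They do not tell look-alikes from the thing itself.
- ctrl.boxes_of(camera, label): "rect" ([left, top, width, height] in pixels, round what is visible of it).
- ctrl.outline_of(camera, label): "mask" (420x560 bool, what is visible of it) and "rect" ([left, top, width, height] in pixels, round what is visible of it).
The state is a dict: "t": time; "q": joint angles; "dq": joint speeds; "effort": joint torques, N m; "tool_pos": TCP position; "tool_rot": TCP orientation; "contact_force": force on the tool from outside, world axes, zero at the start; "wrist_torque": the same for the moment, N m; "opening": finger opening in m.
Only numpy, scipy, OpenCV 4.12 (cv2) and the standard library are available. Lean on these libraries where they do the work, as an engineer would, in place of code of your own. Each camera call takes 0.05 s, during which the arm holds its last target. There are 200 camera calls.

## Working session

There is one attempt and no reset: what is moved stays moved. The work goes in short steps, Python scripts to look and compute and a shell command to move; the robot and the scene stay as the last step left them, time stands still between calls to the robot, and variables do not carry over. Pictures are saved under pics/ and viewed, about 8 in all and at most 12, crops included, and the job is handed in when it is done.

```bash
mkdir -p pics
python3 - <<'E'
from station import ctrl
import cv2
o=ctrl.get_obs(); print({k:o[k] for k in('t','tool_pos','tool_rot','opening')}, ctrl.grip_point_offset)
for n in('scene','top'):
    cv2.imwrite(f'pics/{n}0.png',ctrl.get_image(n)[:,:,::-1])
    c=ctrl.calibration(n); print(n,c)
    for l in('weight_round','slot_round','pot','lid_handle','weight_small','weight_square'):
        print(l,[(round(b['conf'],2),b['rect']) for b in ctrl.boxes_of(n,l)])
E
```

```text
{'t': 0.0, 'tool_pos': array([ 0.19041215, -0.59462637,  0.23004596]), 'tool_rot': array([-3.10194441e+00, -4.84349964e-01,  1.34248997e-04]), 'opening': 0.08547093695293002} 0.0187
scene {'fx': 499.2846270212873, 'fy': 499.2846270212873, 'cx': 277.96735554129765, 'cy': 216.7328337148503, 'R': array([[-0.60935461,  0.79260178,  0.02166536],
       [ 0.47432685,  0.38628746, -0.79107271],
       [-0.63537469, -0.47176733, -0.61133835]]), 't': array([ 0.38333879, -0.16480084,  1.46057261])}
weight_round [(0.79, [148.2, 219.2, 19.3, 28.6]), (0.76, [287.6, 263.4, 24.4, 30.5]), (0.75, [200.3, 190.2, 17.1, 24.9]), (0.71, [228.2, 178.9, 21.5, 29.9])]
slot_round [(0.8, [355.5, 261.0, 50.9, 38.5])]
pot [(0.82, [210.5, 165.0, 83.1, 107.3])]
lid_handle [(0.67, [262.1, 268.8, 24.7, 49.4]), (0.57, [246.6, 165.8, 31.0, 27.0]), (0.55, [209.6, 166.0, 83.9, 106.3])]
weight_small [(0.6, [430.5, 305.7, 21.1, 26.1]), (0.28, [114.4, 179.6, 67.2, 43.3])]
weight_square [(0.88, [341.3, 353.5, 27.5, 41.4])]
top {'fx': 468.66671896472656, 'fy': 468.66671896472656, 'cx': 277.74102872578277, 'cy': 208.54570695755328, 'R': array([[ 0.01334775, -0.99971035, -0.02002616],
       [-0.9960671 , -0.01153935, -0.08784751],
       [ 0.08759098,  0.02111997, -0.99593261]]), 't': array([-0.03761522,  0.5768176 ,  1.2505002 ])}
weight_round [(0.77, [305.9, 178.3, 15.2, 21.7]), (0.75, [361.7, 212.2, 12.9, 20.3]), (0.65, [242.6, 186.7, 14.9, 16.8]), (0.57, [364.4, 154.3, 18.7, 18.2])]
slot_round [(0.83, [186.0, 209.8, 30.3, 37.7]), (0.65, [297.1, 218.0, 34.2, 7.8])]
pot [(0.64, [270.5, 170.9, 72.8, 70.5]), (0.25, [240.6, 152.9, 15.1, 18.3])]
lid_handle [(0.59, [298.7, 218.7, 34.3, 6.2])]
weight_small [(0.58, [138.9, 208.5, 15.9, 10.2])]
weight_square [(0.73, [168.4, 139.5, 15.8, 14.4]), (0.3, [306.2, 179.1, 15.8, 20.1])]
```

Run:
```python
import cv2
a=cv2.imread('pics/top0.png')[120:270,100:400]; cv2.imwrite('pics/topc.png',cv2.resize(a,None,fx=2.66,fy=2.66,interpolation=cv2.INTER_CUBIC))
a=cv2.imread('pics/scene0.png')[140:400,100:480]; cv2.imwrite('pics/scenec.png',cv2.resize(a,None,fx=2.1,fy=2.1,interpolation=cv2.INTER_CUBIC))
```

```text
(no output)
```

View pics/topc.png

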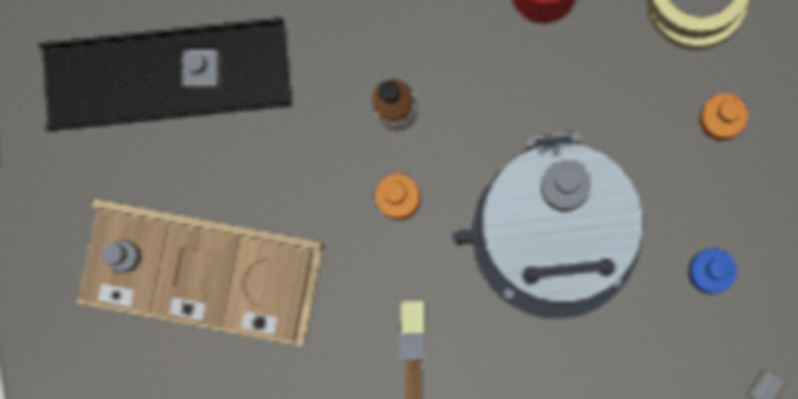

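View pics/scenec.png

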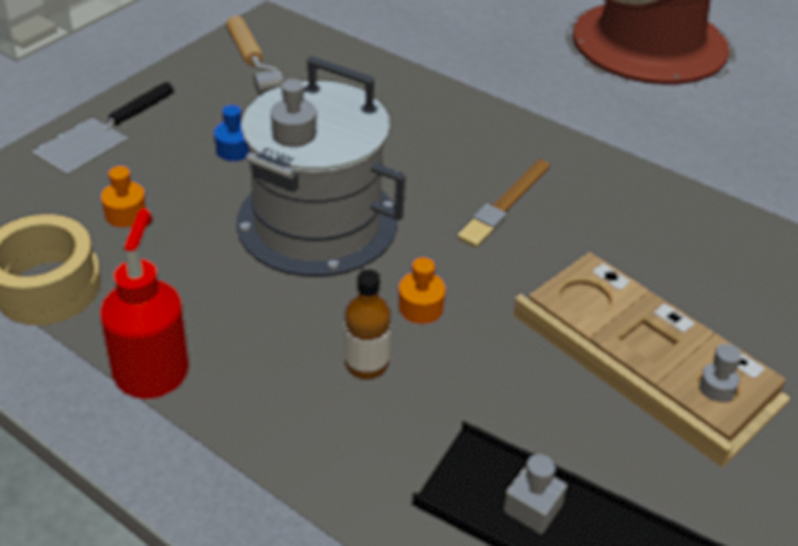

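The only grey round weight, and so the one meant, is on the lid at top-camera px (313,188). The look-alikes are orange at (249,193) and (372,163) and blue at (368,222). The round slot with the large-disc tag is the rack's right block, recess near (201,226). The handle ends are at about (299,223) and (328,220).

```bash
cat > h.py <<'E'
import numpy as np, cv2
from station import ctrl
from scipy.spatial.transform import Rotation as Rn
def ray(c,u,v,z):
    d=c['R'].T@np.array([(u-c['cx'])/c['fx'],(v-c['cy'])/c['fy'],1]); o=-c['R'].T@c['t']
    return o+d*(z-o[2])/d[2]
def proj(c,P):
    p=c['R']@np.asarray(P,float)+c['t']; return np.array([c['fx']*p[0]/p[2]+c['cx'],c['fy']*p[1]/p[2]+c['cy']])
def totool(P,yaw=None):
    "TCP shift in mm along tool axes from the present measured pose"
    o=ctrl.get_obs(); R=Rn.from_rotvec(o['tool_rot']).as_matrix()
    return np.round(R.T@(np.asarray(P)-o['tool_pos'])*1000,1)
E
python3 - <<'E'
from h import *
c=ctrl.calibration('top')
f=lambda u,v,z:ray(c,100+u/2.66,120+v/2.66,z).round(4)
print('knob',f(568,181,.195),'body',f(566,184,.160))
a,b=f(530,275,.1705),f(607,267,.1705);print('handle',a,b,(a+b)/2,b-a)
print('lid ctr',f(562,221,.1355), 'hinge',f(553,142,.1305))
print('slot tag',f(260,322,.028),'recess arc left',f(243,285,.028),'rack corners',[f(*p,.028) for p in((95,203),(321,243),(302,343),(79,302))])
R=Rn.from_rotvec(ctrl.get_obs()['tool_rot']).as_matrix();print(R.round(3))
w=ctrl.calibration('wrist');print('wrist cam in tool',R.T@(-w['R'].T@w['t']-ctrl.get_obs()['tool_pos']),(w['R']@R).round(3),w['fx'])
E
```

```text
knob [ 0.6119 -0.118   0.195 ] body [ 0.6138 -0.1181  0.16  ]
handle [ 0.5293 -0.0856  0.1705] [ 0.5374 -0.155   0.1705] [ 0.53335 -0.1203   0.1705 ] [ 0.0081 -0.0694  0.    ]
lid ctr [ 0.5821 -0.1159  0.1355] hinge [ 0.6574 -0.1071  0.1305]
slot tag [0.4861 0.185  0.028 ] recess arc left [0.5236 0.2035 0.028 ] rack corners [array([0.6061, 0.3589, 0.028 ]), array([0.5675, 0.1247, 0.028 ]), array([0.4654, 0.1416, 0.028 ]), array([0.5041, 0.3713, 0.028 ])]
[[ 0.952  0.305 -0.   ]
 [ 0.305 -0.952  0.   ]
 [ 0.    -0.    -1.   ]]
wrist cam in tool [ 0.06739232 -0.00015506 -0.14342218] [[ 0.     1.     0.   ]
 [-0.965  0.    -0.262]
 [-0.262 -0.     0.965]] 321.89689493151405
```

```bash
python3 -m creep '[[0,0,0,-40,0],[0,180,-107,-40,0],[0,365,-216,-40,0],[0,365,-216,-40,0],[0,365,-216,-40,0],[0,365,-216,-40,0],[0,365,-216,-40,0],[0,548,-325,-40,0],[0,548,-325,-40,0],[0,548,-325,-40,0],[0,548,-325,-40,0],[0,548,-325,-40,0]]' && python3 -m creep '[[0,0,0,0,0]]'
python3 - <<'E'
from h import *
print(totool([.613,-.118,.27]), ctrl.get_obs()['q'].round(3))
E
```

```text
t: 1.7
tool_pos: [0.4958, -0.2507, 0.2717]
tool_rot: [3.103, 0.485, 0.001]
contact_force: [-0.1, -0.1, -0.3]
opening: 0.0855
t: 1.78
tool_pos: [0.4983, -0.2471, 0.2715]
tool_rot: [-3.1, -0.496, -0.004]
contact_force: [0.9, 0.2, 0.1]
opening: 0.0852
[149.3 -86.9   2. ] [-0.596 -0.133  1.727  0.003  1.547  0.658]
```

```bash
python3 -m creep '[[0,35,-20,0,0],[0,70,-40,0,0],[0,105,-60,0,0],[0,135,-78,0,0],[0,149,-87,0,0],[0,149,-87,0,0],[0,149,-87,0,0],[0,149,-87,0,0]]'
python3 - <<'E'
from h import *
c=ctrl.calibration('wrist'); im=ctrl.get_image('wrist'); cv2.imwrite('pics/w1.png',im[:,:,::-1])
o=ctrl.get_obs(); print(o['tool_pos'],o['tool_rot'])
for l in ('weight_round','lid_handle'):
  for b in ctrl.outline_of('wrist',l):
    m=b['mask'].astype(np.uint8); M=cv2.moments(m,True); print(l,round(b['conf'],2),b['rect'],M['m10']/M['m00'],M['m01']/M['m00'])
print('expect knob top',proj(c,[.612,-.118,.1955]),'handle',proj(c,[.533,-.121,.1705]))
E
```

```text
t: 2.45
tool_pos: [0.6097, -0.1248, 0.2712]
tool_rot: [3.104, 0.484, -0.001]
contact_force: [0.3, 0.1, -0.2]
opening: 0.0856
[ 0.60959976 -0.12514353  0.271323  ] [ 3.10395838e+00  4.82783726e-01 -4.49738970e-04]
weight_round 0.91 [242.2, 172.4, 54.6, 60.8] 269.4257462686567 200.43992537313432
weight_round 0.65 [407.1, 127.1, 48.5, 40.3] 429.1598440545809 146.49642625081222
weight_round 0.6 [113.9, 108.3, 51.7, 42.3] 139.68928344958783 129.09511731135066
weight_round 0.58 [348.7, 239.3, 41.0, 42.9] 367.0357833655706 258.0560928433269
lid_handle 0.62 [199.8, 261.4, 96.0, 41.5] 246.01878453038674 286.37734806629834
expect knob top [269.35457981 216.98504184] handle [245.56605636 295.36390537]
```

View pics/w1.png

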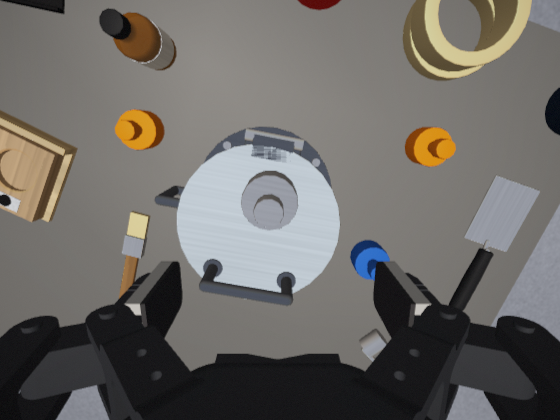

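The grey weight is at (269,200) with its knob top near (268,210), and the handle bar runs from (203,286) to (291,297). The nearby decoys are orange and blue.

Run:
```python
from h import *
c=ctrl.calibration('wrist')
print('knob',ray(c,268.5,210,.1955),'body',ray(c,269.5,199,.1655))
a,b=ray(c,203,286,.1705),ray(c,291,297,.1705); print('bar',a,b,(a+b)/2)
k=ray(c,268.5,210,.1955); print('TCP shift to grasp', totool([k[0],k[1],.1355+.0525-.0187]))
im=cv2.imread('pics/w1.png')[140:310,150:350]; cv2.imwrite('pics/w1c.png',cv2.resize(im,None,fx=3.5,fy=3.5,interpolation=cv2.INTER_CUBIC))
```

```text
knob [ 0.61652938 -0.11636005  0.1955    ] body [ 0.61757513 -0.11603448  0.1655    ]
bar [ 0.53036612 -0.08489534  0.1705    ] [ 0.54298231 -0.15846363  0.1705    ] [ 0.53667421 -0.12167948  0.1705    ]
TCP shift to grasp [  9.3  -6.5 102.2]
```

View pics/w1c.png

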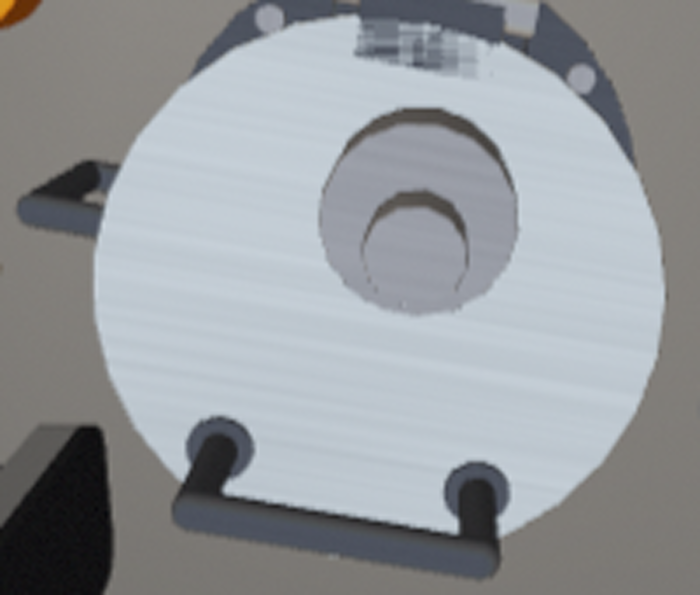

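```bash
python3 -m creep '[[0,7,-6,30,0],[0,7,-6,60,0],[0,7,-6,85,0],[0,7,-6,97,0],[0,7,-6,102,0],[0,7,-6,102,0],[140,7,-6,102,0],[255,7,-6,102,0],[255,7,-6,102,0],[255,7,-6,102,0],[255,7,-6,102,0],[255,7,-6,102,0]]' 45; python3 -m creep '[[255,0,0,0,0],[255,0,0,0,0],[255,0,0,0,0],[255,0,0,0,0]]'
```

```text
t: 3.6
tool_pos: [0.6154, -0.1162, 0.1704]
tool_rot: [3.104, 0.485, 0.002]
contact_force: [-0.5, 0.8, 3.7]
opening: 0.0206
t: 3.93
tool_pos: [0.6154, -0.1162, 0.1704]
tool_rot: [3.104, 0.485, 0.002]
contact_force: [-1.4, 2.0, 4.6]
opening: 0.0204
```

```bash
python3 -m creep '[[255,0,0,-4,0],[255,0,0,-10,0],[255,0,0,-20,0],[255,0,0,-35,0],[255,0,0,-50,0],[255,0,0,-60,0],[255,0,0,-60,0]]'
python3 - <<'E'
from h import *
cv2.imwrite('pics/w2.png',ctrl.get_image('wrist')[:,:,::-1])
c=ctrl.calibration('top'); f=lambda u,v,z:ray(c,100+u/2.66,120+v/2.66,z)
# rack yaw and estimate of recess
ya=-.1634; t=f(260,322,.028); print('tag',t)
cr=np.array([.5675,.1247]); 
print('totool slot guess', totool([.52,.178,.26]))
E
```

```text
t: 4.52
tool_pos: [0.617, -0.117, 0.2344]
tool_rot: [3.101, 0.484, 0.011]
contact_force: [0.4, 0.0, -3.0]
opening: 0.0204
tag [0.48610974 0.18498861 0.028     ]
totool slot guess [  -1.7 -310.   -28.5]
```

View pics/w2.png

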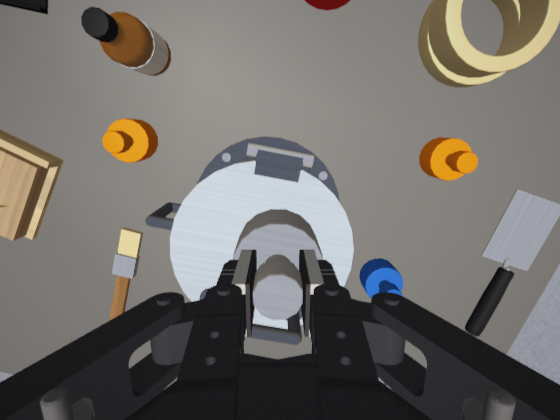

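```bash
python3 -m creep '[[255,-5,-20,0,0],[255,-13,-55,0,0],[255,-21,-90,0,0],[255,-29,-125,0,0],[255,-38,-160,0,0],[255,-47,-195,0,0],[255,-55,-230,10,0],[255,-63,-265,20,0],[255,-69,-290,30,0],[255,-72,-305,30,0],[255,-72,-311,30,0],[255,-72,-311,30,0]]';  python3 -m creep '[[255,0,0,0,0],[255,0,0,0,0],[255,0,0,0,0]]'
python3 - <<'E'
from h import *
c=ctrl.calibration('wrist'); im=ctrl.get_image('wrist')[:,:,::-1]; cv2.imwrite('pics/w3.png',im); np.save('c3.npy',c,allow_pickle=True)
o=ctrl.get_obs(); print(o['tool_pos'],o['tool_rot'])
for b in ctrl.boxes_of('wrist','slot_round'): print(b['conf'],b['rect'])
E
```

```text
t: 5.57
tool_pos: [0.451, 0.1588, 0.1989]
tool_rot: [-3.103, -0.488, 0.001]
contact_force: [0.6, -0.1, -3.6]
opening: 0.0204
t: 5.82
tool_pos: [0.4524, 0.1571, 0.1997]
tool_rot: [3.104, 0.482, 0.001]
contact_force: [-0.1, 0.0, -4.4]
opening: 0.0203
[0.45229661 0.15712716 0.19958077] [3.10415854e+00 4.82191903e-01 7.36470243e-04]
0.92 [219.1, 50.6, 112.8, 131.1]
```

View pics/w3.png

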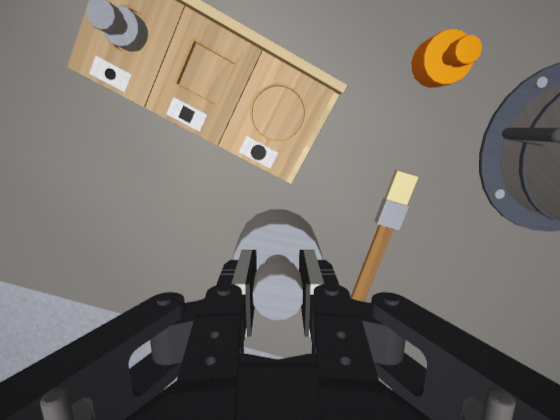

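The large-disc tag is at (258,153), so the recess meant is the circle around (278,112). I'll fit it and overlay the model, with the held weight too.

```bash
cat > fit.py <<'E'
from h import *
c=np.load('c3.npy',allow_pickle=True).item(); im=cv2.imread('pics/w3.png')
g=cv2.GaussianBlur(cv2.cvtColor(im,cv2.COLOR_BGR2GRAY).astype(float),(0,0),1)
from scipy.ndimage import map_coordinates
th=np.linspace(0,2*np.pi,120,endpoint=False)
def circ(x,y,z,r): return np.array([proj(c,[x+r*np.cos(t),y+r*np.sin(t),z]) for t in th])
x0,y0,_=ray(c,278,112,.028); best=[]
for r in(.025,.026,.027):
  for x in np.arange(x0-.008,x0+.008,.0005):
    for y in np.arange(y0-.008,y0+.008,.0005):
      p=circ(x,y,.028,r); best.append((map_coordinates(g,[p[:,1],p[:,0]],order=1).mean(),x,y,r))
best.sort(); print(best[:4]); _,x,y,r=best[0]
cs=[ray(c,*p,.028) for p in((346,88),(293,183),(68,67))]; print('corners',cs)
d=cs[2]-cs[1]; yaw=np.arctan2(-d[0],d[1]); print('yaw',yaw)
tag=ray(c,258.5,152.5,.028);print('tag',tag,'recess in block frame from tag',Rn.from_euler('z',-yaw).apply(np.array([x,y,.028])-tag))
o=ctrl.get_obs(); T=o['tool_pos']; R=Rn.from_rotvec(o['tool_rot']).as_matrix()
big=cv2.resize(im[40:340,180:380],None,fx=2,fy=2,interpolation=cv2.INTER_CUBIC); big=im.copy();big=cv2.resize(big[40:340,60:460],None,fx=2,fy=2,interpolation=cv2.INTER_CUBIC)
def dr(p,col):
  for q in p: cv2.circle(big,tuple(((q-[60,40])*2).astype(int)),0,col,-1)
dr(circ(x,y,.028,.025),(0,0,255))
for z,rr in((-.0349,.023),(-.0049,.023),(.0251,.011)): dr(circ(T[0],T[1],T[2]+z,rr),(0,255,0))
cv2.imwrite('pics/w3o.png',big); print(totool([x,y,.0349+.018]))
E
python3 fit.py
```

```text
[(np.float64(162.22461907533796), np.float64(0.5262089526869503), np.float64(0.18060979567352134), 0.025), (np.float64(162.32327242793198), np.float64(0.5267089526869503), np.float64(0.18060979567352134), 0.025), (np.float64(162.7168455098893), np.float64(0.5262089526869503), np.float64(0.18110979567352134), 0.025), (np.float64(162.735049525968), np.float64(0.5267089526869503), np.float64(0.18110979567352134), 0.025)]
corners [array([0.5667304, 0.1275187, 0.028    ]), array([0.46823706, 0.14603815, 0.028     ]), array([0.5071091, 0.3732396, 0.028    ])]
yaw -0.16944994470778382
tag [0.48638843 0.18718639 0.028     ] recess in block frame from tag [ 4.03592739e-02  2.32937013e-04 -2.42861287e-17]
[7.760e+01 1.000e-01 1.466e+02]
```

View pics/w3o.png

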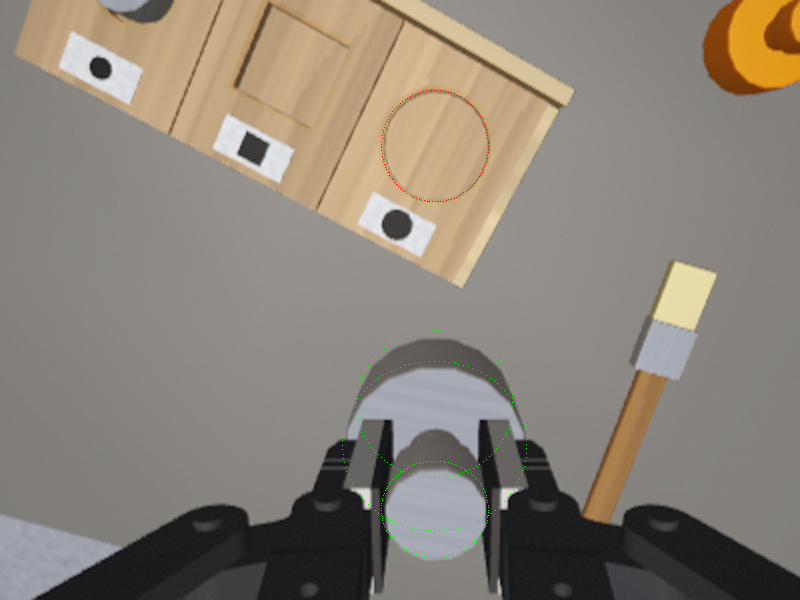

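Overlay: the recess circle matches. The held weight sits about 1.7 mm toward tool −x of the model, so I go to x +79. Next I stop just above the slot and look again.

```bash
python3 -m creep '[[255,10,0,5,0],[255,30,0,20,0],[255,50,0,40,0],[255,65,0,65,0],[255,74,0,85,0],[255,79,0,100,0],[255,79,0,110,0],[255,79,0,116,0],[255,79,0,116,0],[255,79,0,116,0],[255,79,0,116,0]]'
python3 - <<'E'
from h import *
c=ctrl.calibration('wrist'); im=ctrl.get_image('wrist')[:,:,::-1].copy(); T=ctrl.get_obs()['tool_pos']; print(T,totool([.5262,.1806,.0529]))
raw=im.copy()
big=cv2.resize(im[100:380,130:430],None,fx=2.6,fy=2.1,interpolation=cv2.INTER_CUBIC)
def circ(x,y,z,r,col):
  for t in np.linspace(0,6.283,200):
    q=(proj(c,[x+r*np.cos(t),y+r*np.sin(t),z])-[130,100])*[2.6,2.1]; cv2.circle(big,tuple(q.astype(int)),0,col,-1)
circ(.5262,.1806,.028,.025,(0,0,255))
R=Rn.from_rotvec(ctrl.get_obs()['tool_rot']).as_matrix(); W=T-R[:,0]*.0017
for z,r in((-.0349,.023),(-.0049,.023),(.0251,.011)): circ(W[0],W[1],T[2]+z,r,(0,255,0))
cv2.imwrite('pics/w4.png',big)
E
```

```text
t: 6.83
tool_pos: [0.5276, 0.1821, 0.0848]
tool_rot: [-3.104, -0.484, -0.004]
contact_force: [-0.3, -0.5, -3.5]
opening: 0.0204
[0.52769484 0.18216513 0.08495271] [-2.  1. 32.]
```

View pics/w4.png

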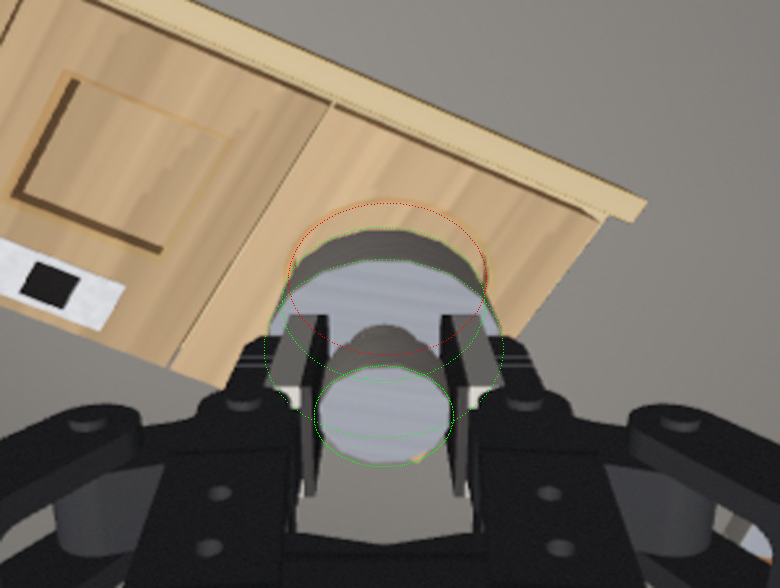

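The held weight matches its model. The recess circle lines up, with about 1 mm still to go in tool y. Lowering.

```bash
python3 -m creep '[[255,0,1,4,0],[255,0,1,8,0],[255,0,1,12,0],[255,0,1,16,0],[255,0,1,19,0],[255,0,1,22,0],[255,0,1,24,0],[255,0,1,26,0],[255,0,1,27,0],[255,0,1,27,0],[255,0,1,27,0]]'; python3 -m creep '[[255,0,0,1,0],[255,0,0,2,0],[255,0,0,3,0],[255,0,0,4,0],[255,0,0,4.5,0],[255,0,0,4.5,0],[255,0,0,4.5,0]]'
```

```text
t: 7.8
tool_pos: [0.5272, 0.1811, 0.0564]
tool_rot: [-3.104, -0.485, -0.0]
contact_force: [0.0, -0.0, -4.1]
opening: 0.0204
t: 8.38
tool_pos: [0.5275, 0.1813, 0.053]
tool_rot: [-3.104, -0.485, -0.001]
contact_force: [-4.1, -0.2, 7.3]
opening: 0.0202
```

```bash
python3 -m creep '[[200,0,0,-0.5,0],[120,0,0,-0.5,0],[60,0,0,-0.5,0],[0,0,0,-0.5,0],[0,0,0,-0.5,0],[0,0,0,-0.5,0],[0,0,0,-0.5,0],[0,0,0,-0.5,0]]'; python3 -m creep '[[0,0,0,-10,0],[0,0,0,-30,0],[0,0,0,-60,0],[0,0,0,-100,0],[0,0,0,-140,0],[0,0,0,-170,0],[0,0,0,-185,0],[0,0,0,-185,0],[0,0,0,-185,0]]'
python3 - <<'E'
from h import *
c=ctrl.calibration('wrist'); im=ctrl.get_image('wrist')[:,:,::-1].copy(); T=ctrl.get_obs()['tool_pos']; print(T)
p=proj(c,[.5262,.1806,.04]).astype(int); print(p)
a,b=p[0]-75,p[1]-75
big=cv2.resize(im[max(b,0):b+150,a:a+150],None,fx=4,fy=4,interpolation=cv2.INTER_CUBIC)
for z,r,col in((.028,.025,(0,0,255)),(.048,.023,(0,255,0)),(.078,.011,(0,255,0))):
  for t in np.linspace(0,6.283,200):
    q=(proj(c,[.5262+r*np.cos(t),.1806+r*np.sin(t),z])-[a,max(b,0)])*4; cv2.circle(big,tuple(q.astype(int)),0,col,-1)
cv2.imwrite('pics/w5.png',big)
h=np.array([.535,-.121]); print('to handle hover', totool([h[0],h[1],.24]))
E
```

```text
t: 9.05
tool_pos: [0.5272, 0.1811, 0.0523]
tool_rot: [-3.104, -0.485, -0.0]
contact_force: [0.5, -1.1, -0.7]
opening: 0.0854
t: 9.8
tool_pos: [0.5277, 0.1812, 0.2389]
tool_rot: [-3.104, -0.485, -0.004]
contact_force: [0.0, -0.4, -0.1]
opening: 0.0856
[0.52673136 0.18100264 0.23675458]
[277 191]
to handle hover [-84.2 290.1  -3.2]
```

View pics/w5.png

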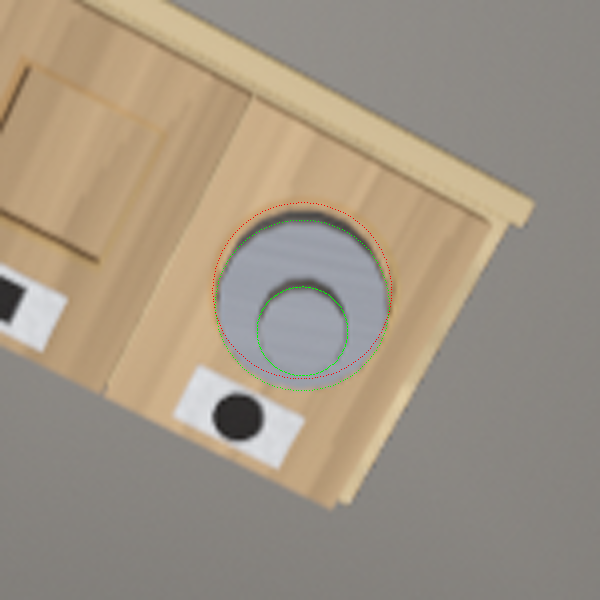

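The weight is home in its slot and matches the model. Next: over to the handle, turning so the jaws close across the bar (along pot x).

```bash
python3 -m creep '[[0,-5,20,-3,-0.1],[0,-13,48,-3,-0.22],[0,-21,75,-3,-0.34],[0,-30,103,-3,-0.46],[0,-38,130,-3,-0.58],[0,-46,158,-3,-0.7],[0,-54,185,-3,-0.82],[0,-62,213,-3,-0.94],[0,-70,240,-3,-1.06],[0,-77,265,-3,-1.18],[0,-82,283,-3,-1.29],[0,-84,290,-3,-1.377]]'; python3 -m creep '[[0,0,0,0,0],[0,0,0,0,0],[0,0,0,0,0]]'
python3 - <<'E'
from h import *
c=ctrl.calibration('wrist'); im=ctrl.get_image('wrist')[:,:,::-1].copy(); np.save('c6.npy',c,allow_pickle=True); cv2.imwrite('pics/w6.png',im); o=ctrl.get_obs(); print(o['tool_pos'],o['q'].round(2)); R=Rn.from_rotvec(o['tool_rot']).as_matrix(); print(R.round(3))
y=np.array([-.117,.993,0]); h=np.array([.535,-.121,.1705])
for s in(-.035,.035): print(proj(c,h+s*y))
E
```

```text
t: 10.85
tool_pos: [0.5342, -0.1228, 0.2371]
tool_rot: [-2.083, -2.346, 0.004]
contact_force: [-0.4, 0.1, 0.5]
opening: 0.0852
t: 11.1
tool_pos: [0.5349, -0.12, 0.2387]
tool_rot: [-2.089, -2.343, 0.001]
contact_force: [-0.1, -0.9, 0.2]
opening: 0.0857
[ 0.53513698 -0.11982032  0.23920232] [-0.36 -0.13  1.78  0.    1.5  -0.47]
[[-0.115  0.993 -0.002]
 [ 0.993  0.115  0.001]
 [ 0.001 -0.002 -1.   ]]
[276.1330108  273.03017667]
[275.76604038 176.11641376]
```

View pics/w6.png

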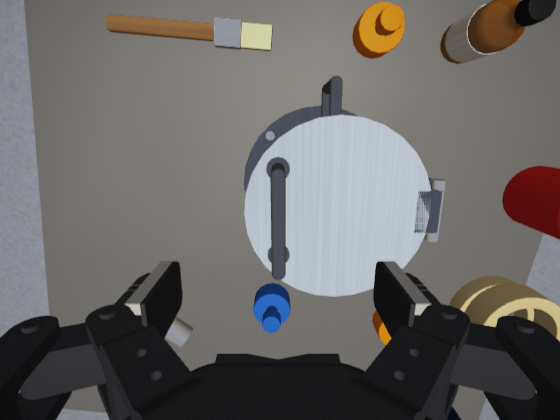

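The bar is at (278, 164–279), 2 px right of the model, so +1.6 mm in tool y; its yaw is aligned. Descending and gripping.

```bash
python3 -m creep '[[0,1,1.6,30,0],[0,1,1.6,55,0],[0,1,1.6,75,0],[0,1,1.6,84,0],[0,1,1.6,87,0],[0,1,1.6,87,0],[0,1,1.6,87,0],[120,1,1.6,87,0],[180,1,1.6,87,0],[255,1,1.6,87,0],[255,1,1.6,87,0],[255,1,1.6,87,0]]' 70; python3 -m creep '[[255,0,0,0,0],[255,0,0,0,0],[255,0,0,0,0],[255,0,0,0,0],[255,0,0,0,0],[255,0,0,0,0]]'
```

```text
t: 12.15
tool_pos: [0.5372, -0.1197, 0.1537]
tool_rot: [2.089, 2.346, 0.0]
contact_force: [0.7, 0.2, 0.2]
opening: 0.0256
t: 12.65
tool_pos: [0.5351, -0.1198, 0.1536]
tool_rot: [-2.086, -2.344, 0.006]
contact_force: [-8.8, -0.4, 6.5]
opening: 0.0075
```

```bash
python3 -m creep '[[255,0,-1,0,0],[255,0,-1.5,0,0],[255,0,-1.4,-0.7,0],[255,0,-1.2,-1.4,0],[255,0,-1,-2.1,0],[255,0,-0.8,-2.8,0],[255,0,-0.6,-3.4,0],[255,0,-0.4,-4,0],[255,0,-0.4,-4,0]]'
```

```text
t: 13.4
tool_pos: [0.5352, -0.1197, 0.1542]
tool_rot: [-2.087, -2.344, 0.004]
contact_force: [0.4, -5.3, -16.0]
opening: 0.0075
```

```bash
python3 -m creep '[[255,0,0.1,-0.4,0],[255,0,0.3,-0.8,0],[255,0,0.4,-1.2,0],[255,0,0.6,-1.6,0],[255,0,0.7,-2,0],[255,0,0.7,-2,0]]';python3 -m creep '[[255,0,0.1,-0.4,0],[255,0,0.3,-0.8,0],[255,0,0.4,-1.2,0],[255,0,0.6,-1.6,0],[255,0,0.7,-2,0],[255,0,0.7,-2,0]]'
```

```text
t: 13.9
tool_pos: [0.5352, -0.1197, 0.1544]
tool_rot: [-2.086, -2.343, 0.006]
contact_force: [2.1, -7.2, -22.3]
opening: 0.0077
t: 14.4
tool_pos: [0.5366, -0.1195, 0.1584]
tool_rot: [-2.087, -2.344, 0.004]
contact_force: [-0.3, -2.9, -7.4]
opening: 0.0075
```

```bash
python3 -m creep '[[255,0,0.3,-1,0],[255,0,0.7,-2,0],[255,0,1.1,-3,0],[255,0,1.5,-4,0],[255,0,1.9,-5,0],[255,0,2.3,-6,0],[255,0,2.3,-6,0]]'
python3 - <<'E'
from h import *
c=ctrl.calibration('scene'); im=ctrl.get_image('scene')[:,:,::-1]; cv2.imwrite('pics/s7.png',cv2.resize(im[140:300,180:440],None,fx=3,fy=3,interpolation=cv2.INTER_CUBIC))
E
```

```text
t: 14.98
tool_pos: [0.5403, -0.1192, 0.1678]
tool_rot: [2.089, 2.347, -0.0]
contact_force: [-3.7, -2.9, -3.8]
opening: 0.0073
```

View pics/s7.png

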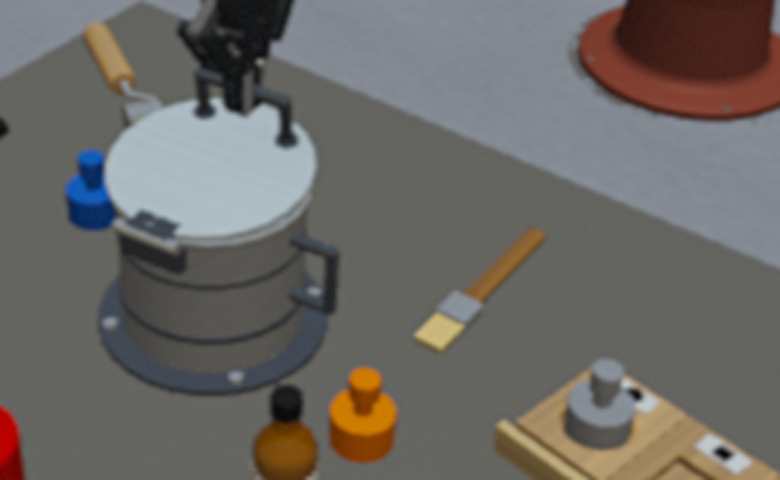

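The lid is ajar in the fingers and the weight stands in its slot. Raising a few mm more to the middle of the range.

```bash
python3 -m creep '[[255,0,0.3,-1,0],[255,0,0.7,-2,0],[255,0,1,-3,0],[255,0,1.3,-4,0],[255,0,1.6,-5,0],[255,0,1.6,-5,0],[255,0,1.6,-5,0]]'; python3 -m creep '[[255,0,0,0,0],[255,0,0,0,0],[255,0,0,0,0],[255,0,0,0,0],[255,0,0,0,0],[255,0,0,0,0],[255,0,0,0,0],[255,0,0,0,0]]'
python3 - <<'E'
from h import *
c=ctrl.calibration('scene'); im=ctrl.get_image('scene')[:,:,::-1].copy()
big=cv2.resize(im[145:235,200:310],None,fx=6,fy=6,interpolation=cv2.INTER_CUBIC)
X=np.array([.993,.117,0]);Y=np.array([-.117,.993,0]);Z=np.array([0,0,1.]); H=np.array([.535,-.121,.1305])+.126*X
for th,col in((0,(255,0,0)),(.10,(0,255,255)),(.165,(0,255,0)),(.235,(0,0,255))):
  e=lambda a,b,h: H+Y*b+X*(a*np.cos(th)+h*np.sin(th))+Z*(-a*np.sin(th)+h*np.cos(th))
  for t in np.linspace(0,6.283,150):
    q=(proj(c,e(-.079+.0745*np.cos(t),.0745*np.sin(t),.005))-[200,145])*6; cv2.circle(big,tuple(q.astype(int)),0,col,-1)
  for s in np.linspace(-.035,.035,40):
    q=(proj(c,e(-.126,s,.04))-[200,145])*6; cv2.circle(big,tuple(q.astype(int)),0,col,-1)
cv2.imwrite('pics/s8.png',big)
E
```

```text
t: 15.62
tool_pos: [0.5428, -0.1188, 0.1734]
tool_rot: [2.087, 2.345, 0.003]
contact_force: [-2.1, -2.4, -1.3]
opening: 0.0074
t: 16.28
tool_pos: [0.5422, -0.1189, 0.1723]
tool_rot: [2.089, 2.346, 0.001]
contact_force: [2.0, -0.5, -2.0]
opening: 0.0074
```

View pics/s8.png

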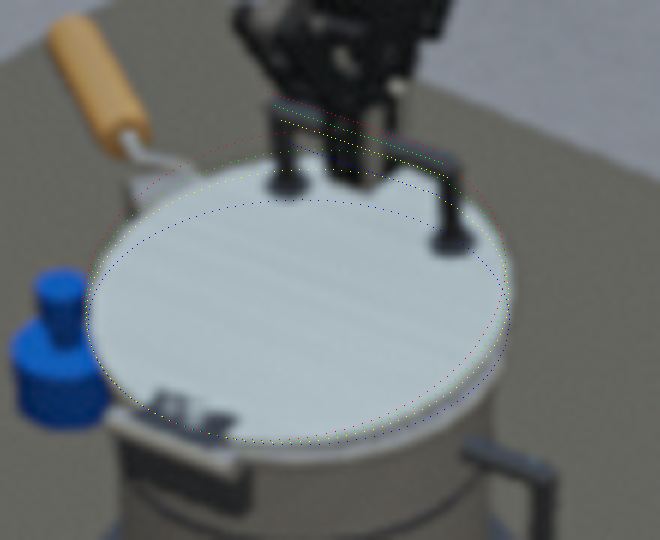

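The lid edge and bar lie between the 0.10 and 0.235 rad model lines, near 0.165. The 18.7 mm rise of the fingers gives about 0.15 rad, or 23 mm of gap. Handing in.

```bash
python3 -c "
from station import ctrl
o=ctrl.get_obs();print(o['tool_pos'],o['contact_force'],o['dq'].round(3));print(ctrl.finish_job())"
```

```text
[ 0.54221524 -0.11893137  0.17231626] [ 1.58473308 -0.51522344 -3.07054231] [-0.    -0.     0.    -0.001 -0.     0.002]
the job is handed in; nothing more can be done
None
```

I set the round weight in its own slot, the one with the large-disc tag, and let go of it. Then I gripped the lid by its handle, pulled it free of the seal, and handed in at about 16 s while still holding it ajar. `finish_job` gives no verdict, so these are my own checks:

- **Weight:** The wrist picture after release matched the model of the weight standing fully home. A later scene picture still showed it upright in the slot. I took no close-up of it after opening the lid.
- **Seal:** The pull peaked at about 22 N, then the lid gave over about 4 mm without flying open.
- **Lid:** The fingers rose 18.7 mm from the shut position, which gives about 0.15 rad, a front gap of about 23 mm. The scene overlay agreed roughly, near the 0.165 rad line and within the 0.10 to 0.235 limits, but too coarsely to fix the angle.
- **Hold:** At hand-in the arm was at rest with the grip set to 70 N, and the lid was pulling down on the fingers with about 2 to 3 N.
- **Bystanders:** I saw none moved in the pictures I took, but I did not measure their positions at the end.

No check failed. Two small offsets came up on the way. The weight sat about 1.7 mm off the tool's centre line, which I allowed for. The first grip on the handle pushed sideways with about 9 N, which I eased off before pulling.

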